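# Set the milk pot warming on the hotplate

## Task

Stand the small steel pot upright in the middle of the round hotplate without banging it down, and then put its lid on. Then switch on by pressing the red power button fully down and letting it go, and after that roll the ridged heat wheel, click by click, until the red pointer rests at the green mark. Leave the mug, sugar jar and bowl alone.

Things in the scene. Friction and masses are not known exactly. Their poses are not given: they have to be found in the camera images.
- plate_centre (a point): Centre of the top of the dark round cooking plate (152 mm across), 66 mm above the worktop, on a fixed white hotplate: housing 270 mm deep (x) by 240 mm wide (y), top 50 mm up. Appliance axes: x away from the control strip, y to the left seen from the strip, z up. The housing's middle lies 42 mm from here towards -x; the strip runs along its -x edge.
- wheel_top (a point): Fixed point: highest point of the ridged heat wheel, 62 mm above the worktop, in the control strip, 152 mm in -x and 45 mm in +y of plate_centre, appliance axes. Wheel 44 mm across, 14 mm thick, axle level along x; its top 12 mm stands out of the strip. It is sprung: it sinks under a press, from about 1 N, 1.5 N per mm, up to 6 mm.
- heat (a joint): Angle of the heat wheel, rad: 0 lowest, a click every 0.349 (20 degrees), levels 0 to 6 (2.094, stop). Starts at one of the three lowest levels; the green mark is level 5, 1.745. Heat goes up as the top of the wheel's edge is rolled towards the appliance's -y, 7.7 mm of travel a click. About 1 N along the edge takes it over a click; it stays at each click.
- pointer_tip (a point): Middle of the red pointer (3 mm wide, seen only, cannot be pushed) in the black window beside the wheel, 52 mm above the worktop. It slides 8 mm per click towards the appliance's -y as the heat goes up, past seven marks: six thin white ones and the broad green one.
- green_mark (a point): The green mark, sixth of the seven (level 5), fixed in the window: the pointer is right when it stands at the same place along the appliance's y. Appliance axes.
- power_top (a point): Top of the red round power button (24 mm across) in a black housing on the control strip; it is pressed straight down, 5 mm to fully down, which takes about 4 N, and springs back. Appliance axes.
- power (a joint): Travel of the power button, m: 0 released, 0.005 fully down.
- pot_centre (a point): Small round steel pot, open on top: 64 mm across outside, 80 mm high, wall 3 mm, about 0.3 kg. This point is on its axis, half-way up (40 mm above its underside). A black handle 10 mm thick leaves the wall in the pot's own +x direction, 62 to 72 mm above the underside, and ends 100 mm from the axis. z up.
- lid_knob (a point): Middle of the black knob (18 mm across, 10 to 30 mm above the lid's underside) on the round steel lid, on its axis, 22 mm above its underside. Rim 68 mm across, 4 mm thick, 6 to 10 mm above the underside; below it a 6 mm deep spigot, 51 mm across, drops into the pot's 58 mm mouth. Lid on: this point is 56 mm above pot_centre. 0.08 kg, z up.
- mug: White mug, 80 mm across, 90 mm high, bystander. Origin under its centre.
- sugar_jar: Amber glass jar with wooden cap, 72 mm across, 120 mm high, bystander. Origin under its centre.
- bowl: Blue bowl, 90 mm across, 50 mm high, bystander. Origin under its centre.

How it is judged:
On the way, in this order (a step that is already met when the one before it is completed fails the run):
1. the pot stands upright in the middle of the hotplate, let go (horizontal distance between pot_centre and plate_centre below 0.02 m and z of pot_centre in the frame of plate_centre between 0.035 and 0.045 m and angle between pot_centre's own z axis and vertical below 0.1 rad and contact force between the fingers and pot below 0.1 N), for 0.2 s.
2. the lid sits on the pot, let go (horizontal distance between pot_centre and plate_centre below 0.02 m and z of pot_centre in the frame of plate_centre between 0.035 and 0.045 m and angle between pot_centre's own z axis and vertical below 0.1 rad and horizontal distance between lid_knob and pot_centre below 0.006 m and z of lid_knob in the frame of pot_centre between 0.05 and 0.061 m and angle between lid_knob's own z axis and vertical below 0.08 rad and contact force between the fingers and lid below 0.1 N), for 0.2 s.
3. the power button is pressed fully down (value of joint power above 0.004 m), for 0.05 s.
4. the heat wheel stands at the green mark, untouched (value of joint heat between 1.6253 and 1.8653 rad and contact force between the fingers and heat below 0.1 N), for 0.3 s.
At the end, for the whole second after the job is handed in: The pot stands upright at rest in the middle of the hotplate (within 20 mm), its lid seated on it (within 6 mm, level), the heat wheel rests at the click of the green mark (level 5, within 0.12 rad) and the power button is released (horizontal distance between pot_centre and plate_centre below 0.02 m and z of pot_centre in the frame of plate_centre between 0.035 and 0.045 m and angle between pot_centre's own z axis and vertical below 0.1 rad and horizontal distance between lid_knob and pot_centre below 0.006 m and z of lid_knob in the frame of pot_centre between 0.05 and 0.061 m and angle between lid_knob's own z axis and vertical below 0.08 rad and value of joint heat between 1.6253 and 1.8653 rad and value of joint power below 0.001 m and linear speed of each of pot, lid below 0.02 m/s); the robot touches nothing.
It fails at once if the heat is changed before the pot stands on the hotplate (horizontal distance between pot_centre and plate_centre above 0.05 m and value of joint heat above 0.95 rad).
It fails at once if the pot is banged down (more than 60 N on the appliance) (contact force between pot and hob above 60 N).
It fails at once if the pot tips over (angle between pot_centre's own z axis and vertical above 0.6 rad).
It fails at once if the mug, sugar jar or bowl is moved more than 30 mm or tipped (distance of any of mug, sugar_jar, bowl from where it was at the start of the episode above 0.03 m or angle between any of mug, sugar_jar, bowl's own z axis and vertical above 0.3 rad).
It also fails if it takes over 72 s, if anything falls off the work surface, if the arm or the gripper's body presses on something with over 40 N, if the wrist force passes 120 N, or if a joint passes its speed limit or range.

## Robot

A 6-joint arm with a two-finger parallel gripper is mounted at the origin on the work surface. World frame = base frame: x ahead of the robot, y to its left, z up, the work surface at z = 0. Lengths are in m, angles in rad, forces in N, time in s.
With the tool pointing down it reaches from about 0.275 to 0.875 m from the base axis. Payload 12.5 kg.
Tool frame: the origin (TCP) lies midway between the tips of the shut fingers; the grasp point (between the pads) lies ctrl.pinch_z behind it (ctrl.pinch_z is the distance from the TCP to the grasp point, in m); z points along the fingers, y is the line along which they close (so a half turn about z gives the same grasp; the last joint's range is limited). The gripper opens to 85 mm and grips with 20 to 120 N. Pads are 22 mm wide; open, the fingers measure 114 mm over their backs; the gripper's body (76 mm by 85 mm) begins 54 mm behind the grasp point. The pads swing forward as they close: fully open they stand 13 mm farther back than shut.
Start: joints at [-1.425, 0.351, 1.652, -0, 1.139, -0.085], TCP at [0.126, -0.535, 0.231] pointing down, gripper open.
Joint ranges: [-2.75, 2.75], [-0.79, 2.1], [0.01, 2.65], [-1.57, 4.71], [0.07, 3.14], [-2.87, 2.87]. Speed limits (rad/s): [2.22, 2.22, 2.79, 3.14, 3.14, 3.14].

## Interface

Orientations are given as a rotation vector (axis times angle).
In Python, from workcell import ctrl gives the robot as it stands.
- The arm moves only by the tool play_rows, never from a script. Its argument "moves" is one flat list of numbers, 4 for each row, row after row: the shift along the tool's x, y, z in cm, then the turn about the tool's z in degrees. A call has 1 to 20 rows; each row is the pose to reach, as a shift and turn from the pose commanded when the call began, along the tool's axes at that moment; what a row does not reach only later rows make up. A row lasts 1/8 s, in which the tool goes at most 62.5 mm and 10.7 degrees, less where a joint would pass 70% of its speed; a pose out of reach is approached as far as the arm can. A call with a gripper value outside its range is refused whole. "claw" is the closure in counts, from 0 (fully open) to 255 (shut), set as the call begins (left out, the last holds). The fingers move at their own pace and stop on an object; the grip force is fixed at half the most. Time passes only in rows, so rows that repeat a pose let the fingers close. It gives the time, the measured TCP pose, the force, the opening and the grip force at its end, in the units of the state.
- ctrl.sense(): the state, without advancing time (a new reading comes with each control period).
- ctrl.read_camera(name): name is "side" or "top"; returns the picture (400x640x3 uint8, red, green, blue); there is no depth.
- ctrl.camera_params(name): a dict with "fx", "fy", "cx", "cy" (pixels), "R" (3x3) and "t" (3): a world point X has camera coordinates R X + t. Camera axes: x right, y down, z forward; pixel columns grow to the right and rows downward; lengths in m; the calibration is good to about 2 mm. A picture is of the moment at which its call begins. camera_params takes no time and is no camera call.
- ctrl.hand_in(): hands the job in; it is judged then, once.
The state is a dict: "t": time; "joint_pos": joint angles; "dq": joint speeds; "joint_torque": joint torques, N m; "tool_pos": TCP position; "tool_rot": TCP orientation; "force": force on the tool from outside, world axes, zero at the start; "ft_torque": the same for the moment, N m; "gripper_width": opening from 0.0 (shut) to 1.0 (fully open); "finger_force": force on a finger pad.
Only numpy, scipy, OpenCV 4.12 (cv2) and the standard library are available. Lean on these libraries where they do the work, as an engineer would, in place of code of your own. Each camera call takes 0.05 s, during which the arm holds its last target. There are 200 camera calls.

## Working session

There is one attempt and no reset: what is moved stays moved. The work goes in short steps, Python scripts to look and compute and a tool call to move; the robot and the scene stay as the last step left them, time stands still between calls to the robot, and variables do not carry over. Pictures are saved under pics/ and viewed, at most 10 in all, crops included, and the job is handed in when it is done.

Besides the shell and the picture viewer there is one more tool, called as name(argument=value, ...) on one line, values as JSON. play_rows: Moves the arm, as the interface text tells. Its arguments: {"type":"object","properties":{"moves":{"type":"array","items":{"type":"number"}},"claw":{"type":"number"}},"required":["moves"]}

```bash
mkdir -p pics; cat > h.py <<'E'
import numpy as np, cv2
from workcell import ctrl
def shot(n,f):
    im=ctrl.read_camera(n); cv2.imwrite('pics/'+f,im[:,:,::-1]); return im
def ray(n,u,v):
    p=ctrl.camera_params(n); R=np.array(p['R']);t=np.array(p['t'])
    return -R.T@t, R.T@np.array([(u-p['cx'])/p['fx'],(v-p['cy'])/p['fy'],1])
def onz(n,u,v,z):
    o,d=ray(n,u,v); return o+d*(z-o[2])/d[2]
def proj(n,X):
    p=ctrl.camera_params(n); c=np.array(p['R'])@np.array(X)+np.array(p['t'])
    return np.array([p['fx']*c[0]/c[2]+p['cx'],p['fy']*c[1]/c[2]+p['cy']])
E
python3 - <<'E'
from h import *
shot('top','t1.png');shot('side','s1.png')
for n in('top','side'):
    print(n,ray(n,320,200),ctrl.camera_params(n)['fx'])
print(ctrl.pinch_z,ctrl.sense())
E
```

```text
top (array([0.41646508, 0.00423138, 1.26376496]), array([ 0.18640943, -0.00312483, -0.98267043])) 494.2174314084369
side (array([0.28034107, 0.79844018, 1.1781431 ]), array([ 0.22834078, -0.56157696, -0.7952978 ])) 472.84531202354975
0.0187 {'t': 0.1, 'joint_pos': array([-1.42460003e+00,  3.51157238e-01,  1.65232716e+00, -1.78303128e-06,
        1.13907223e+00, -8.46245122e-02]), 'dq': array([ 1.40820211e-03, -7.89527361e-04, -1.61062985e-03, -2.16404047e-05,
       -1.98458670e-03, -5.49654361e-04]), 'joint_torque': array([ 1.03158909e-03, -5.06831574e+01, -2.91874194e+01, -9.04980266e-05,
        2.65399081e-03,  2.87842863e-05]), 'tool_pos': array([ 0.1257984 , -0.53513837,  0.23083852]), 'tool_rot': array([-3.11973635e+00, -3.61658350e-01,  4.91360865e-05]), 'force': array([-0.36474175,  1.13008815,  0.81998254]), 'ft_torque': array([ 0.02534129, -0.00947162,  0.00155997]), 'finger_force': 0.0, 'gripper_width': 0.9997281470705742}
```

View pics/t1.png

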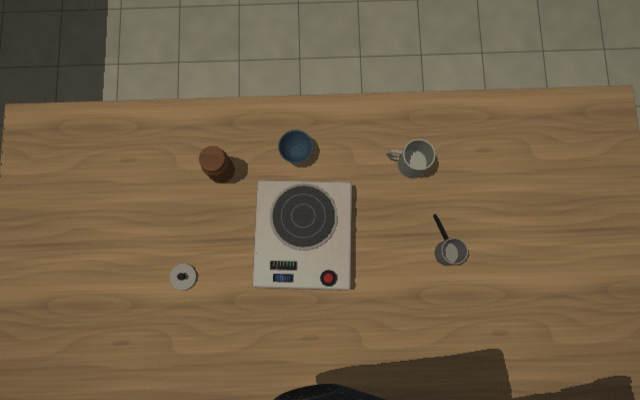

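View pics/s1.png

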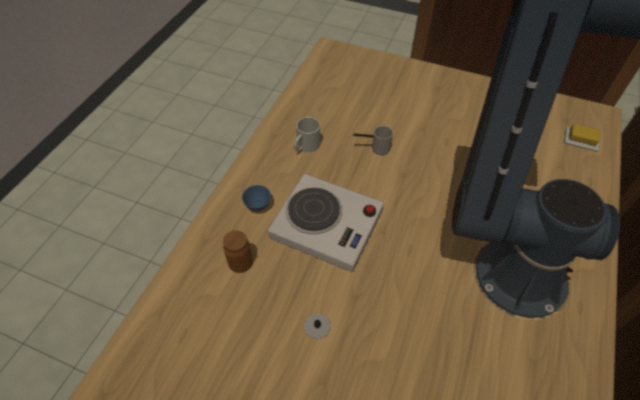

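The top view shows the pot at about (455,251) with its handle tip at (436,216), and the lid at (183,277). The plate is at (304,217), the wheel at (283,278), the window at (283,265) and the red button at (328,278). The bystanders are all at the far side.

```bash
python3 - <<'E'
from h import *
im=cv2.imread('pics/t1.png'); hsv=cv2.cvtColor(im,cv2.COLOR_BGR2HSV)
def blob(mask,box):
    x0,y0,x1,y1=box; m=np.zeros(mask.shape,np.uint8); m[y0:y1,x0:x1]=mask[y0:y1,x0:x1]
    cs,_=cv2.findContours(m,cv2.RETR_EXTERNAL,cv2.CHAIN_APPROX_NONE); return max(cs,key=cv2.contourArea)
sat=(hsv[...,1]<70).astype(np.uint8)*255; dark=(hsv[...,2]<75).astype(np.uint8)*255
red=((hsv[...,1]>150)&(hsv[...,2]>100)&((hsv[...,0]<6)|(hsv[...,0]>174))).astype(np.uint8)*255
def rep(nm,c,z):
    e=cv2.fitEllipse(c) if len(c)>5 else None; (u,v),r=cv2.minEnclosingCircle(c)
    print(nm,'ell',np.round(e[0],1),np.round(e[1],1),onz('top',*e[0],z).round(4),'circ',round(u,1),round(v,1),round(r,1), cv2.boundingRect(c))
rep('plate',blob(dark,(262,175,345,258)),.066)
rep('lid',blob(sat,(160,255,210,300)),.010)
rep('pot',blob(sat,(430,228,480,275)),.08)
rep('button',blob(red,(315,265,345,295)),.06)
rep('knob',blob(dark,(170,265,195,290)),.03)
d=blob(dark,(425,205,452,245)); pts=d[:,0,:]; print('handle',pts.min(0),pts.max(0))
vx,vy,x,y=cv2.fitLine(pts,cv2.DIST_L2,0,.01,.01).ravel()
a=onz('top',x,y,.067);b=onz('top',x+10*vx,y+10*vy,.067);print(a,np.degrees(np.arctan2(*(b-a)[[1,0]])))
h=blob(sat,(245,172,360,295)); r=cv2.minAreaRect(h); print('house',r)
B=cv2.boxPoints(r); P=[onz('top',*p,.05) for p in B]; print(np.round(P,4))
k=np.mean(P,0);print('centre',k)
z=cv2.resize(im[250:295,245:345],None,fx=6,fy=6,interpolation=cv2.INTER_CUBIC)
p=cv2.resize(im[205:275,420:480],None,fx=6,fy=6,interpolation=cv2.INTER_CUBIC)
out=np.zeros((700,600,3),np.uint8); out[:270]=z; out[270:690,:360]=p
cv2.imwrite('pics/c1.png',out[:600])
E
```

```text
plate ell [303.2 215.9] [59.8 61.2] [0.6052 0.0426 0.066 ] circ 303.4 215.7 31.1 (273, 186, 62, 61)
lid ell [182.4 276.4] [25.2 26.6] [0.4683 0.3529 0.01  ] circ 182.4 276.4 13.7 (169, 263, 27, 27)
pot ell [450.  249.3] [30.  36.3] [ 0.5121 -0.3062  0.08  ] circ 450.3 245.3 20.2 (435, 228, 33, 37)
button ell [327.9 277.6] [7.7 8.2] [ 0.4537 -0.0133  0.06  ] circ 327.9 277.7 4.3 (324, 274, 9, 9)
knob ell [181.8 276. ] [ 6.2 10.5] [0.4685 0.3488 0.03  ] circ 182.0 276.0 5.1 (177, 273, 11, 7)
handle [433 214] [448 244]
[ 0.56132383 -0.2907866   0.067     ] -165.33890288392283
house ((302.45819091796875, 234.3399658203125), (97.45211791992188, 108.08573150634766), 1.301952600479126)
[[ 0.4358  0.1704  0.05  ]
 [ 0.7048  0.1628  0.05  ]
 [ 0.6919 -0.0824  0.05  ]
 [ 0.4242 -0.0658  0.05  ]]
centre [0.56418198 0.04624647 0.05      ]
```

View pics/c1.png

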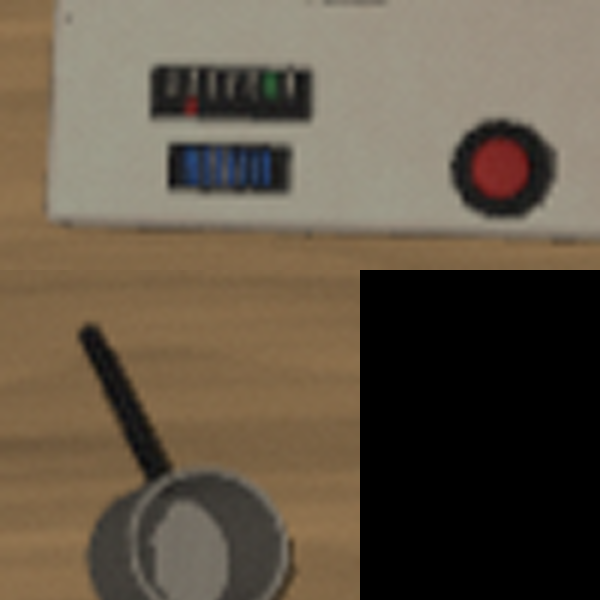

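```bash
cat >> h.py <<'E'
from scipy.spatial.transform import Rotation as Ro
def go(X,yaw=None):
    """shift (cm, tool axes) and turn (deg) to world TCP X with tool y along world angle yaw (deg, mod 180)"""
    s=ctrl.sense(); R=Ro.from_rotvec(s['tool_rot']).as_matrix()
    d=R.T@(np.array(X)-s['tool_pos'])*100; cur=np.degrees(np.arctan2(R[1,1],R[0,1]))
    turn=0 if yaw is None else -((yaw-cur+90)%180-90)
    print('shift',d.round(2),'turn',round(turn,1),'cur yaw',round(cur,1),'j6',s['joint_pos'][5].round(2))
E
python3 - <<'E'
from h import *
pot=onz('top',455.2,251,.08); print('pot',pot)
a=onz('top',435,215,.067);b=onz('top',446.7,238.7,.067); print('tip',a,b); h=a-pot; 
print([np.degrees(np.arctan2(v[1],v[0])) for v in (a-pot,a-b)], np.hypot(*h[:2]))
print('wheel',onz('top',283.3,278,.060),'green/pointer',onz('top',290,263.7,.052), onz('top',277,267,.052))
print('R',Ro.from_rotvec(ctrl.sense()['tool_rot']).as_matrix().round(2).tolist())
ha=np.degrees(np.arctan2(h[1],h[0]))
go([pot[0],pot[1],.2],ha+90)
for w,X in(('plate',[.6052,.0426,.066]),('pot',[*pot[:2],.08])): print(w,proj('side',X))
im=cv2.imread('pics/s1.png')
cv2.imwrite('pics/c2.png',cv2.resize(im[110:350,240:400],None,fx=2.5,fy=2.5,interpolation=cv2.INTER_CUBIC)[:600])
E
```

```text
pot [ 0.50784822 -0.31841455  0.08      ]
tip [ 0.59801881 -0.27938688  0.067     ] [ 0.53916545 -0.30367964  0.067     ]
[np.float64(23.403945749120993), np.float64(22.429255896169423)] 0.09825423712929714
wheel [0.45576376 0.09445789 0.06      ] green/pointer [0.49018234 0.07813417 0.052     ] [0.48303409 0.1100211  0.052     ]
R [[0.97, 0.23, -0.0], [0.23, -0.97, 0.0], [0.0, -0.0, -1.0]]
shift [ 42.15 -12.35   3.1 ] turn -10.2 cur yaw -76.8 j6 -0.08
plate [314.44179484 206.84825653]
pot [384.01033792 131.45442566]
```

View pics/c2.png

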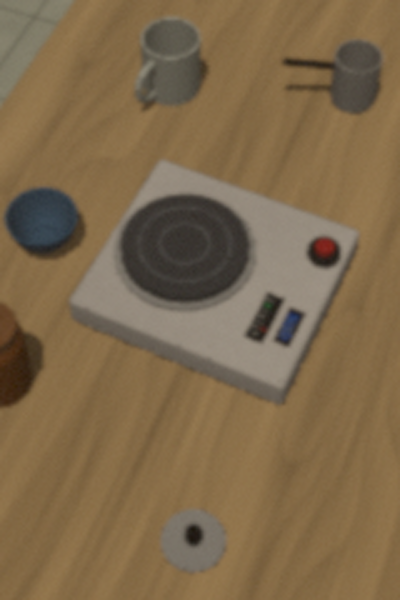

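The side view agrees: the plate centre is at (314,208) and the pot rim at (383,131), both within 2 px of the projections. The red pointer stands at the second mark, which is level 1.

play_rows(moves=[6,-1.8,0,-10.2,12,-3.5,0,-10.2,18,-5.3,0,-10.2,24,-7,0,-10.2,30,-8.8,0,-10.2,36,-10.5,1.5,-10.2,42.15,-12.35,3.1,-10.2,42.15,-12.35,3.1,-10.2,42.15,-12.35,3.1,-10.2,42.15,-12.35,3.1,-10.2], claw=0)

```text
t: 1.35
tool_pos: [0.507, -0.3196, 0.2007]
tool_rot: [3.076, 0.636, 0.0]
force: [0.1, 0.4, 0.8]
gripper_width: 1.001
finger_force: 0.0
```

```bash
python3 - <<'E'
from h import *
go([.5078,-.3184,.035],-66.6); print(ctrl.sense()['tool_pos'])
E
```

```text
shift [ 0.12 -0.09 16.57] turn -0.1 cur yaw -66.7 j6 0.52
[ 0.50704445 -0.31961705  0.200665  ]
```

play_rows(moves=[0.1,-0.1,4,0,0.1,-0.1,8,0,0.1,-0.1,11,0,0.1,-0.1,13,0,0.1,-0.1,14.5,0,0.1,-0.1,15.6,0,0.1,-0.1,16.5,0,0.1,-0.1,16.5,0,0.1,-0.1,16.5,0])

```text
t: 2.48
tool_pos: [0.5087, -0.3176, 0.0358]
tool_rot: [3.076, 0.638, 0.001]
force: [-0.4, 0.3, 1.0]
gripper_width: 1.002
finger_force: 0.0
```

play_rows(moves=[0,0,0,0,0,0,0,0,0,0,0,0,0,0,0,0,0,0,0,0,0,0,0,0,0,0,0,0,0,0,0,0], claw=255)

```text
t: 3.48
tool_pos: [0.5087, -0.3176, 0.0363]
tool_rot: [3.076, 0.638, 0.001]
force: [-2.3, 1.6, 7.3]
gripper_width: 0.752
finger_force: 65.5
```

play_rows(moves=[0,0,-1,0,0,0,-3,0,0,0,-6,0,0,0,-10,0,0,0,-13,0,0,0,-15,0,0,0,-15,0,0,0,-15,0])

```text
t: 4.47
tool_pos: [0.508, -0.3171, 0.1847]
tool_rot: [-3.075, -0.638, 0.001]
force: [-0.1, 0.2, -4.7]
gripper_width: 0.749
finger_force: 67.3
```

```bash
python3 - <<'E'
from h import *
go([.6052,.0426,.185],-66.6); print(ctrl.sense()['tool_pos'])
shot('side','s2.png');im=cv2.imread('pics/s2.png')
cv2.imwrite('pics/c3.png',cv2.resize(im[0:200,260:460],None,fx=3,fy=3))
E
```

```text
shift [ 2.322e+01 -2.914e+01 -1.000e-02] turn 0.0 cur yaw -66.6 j6 0.53
[ 0.50799435 -0.31713856  0.18473228]
```

View pics/c3.png

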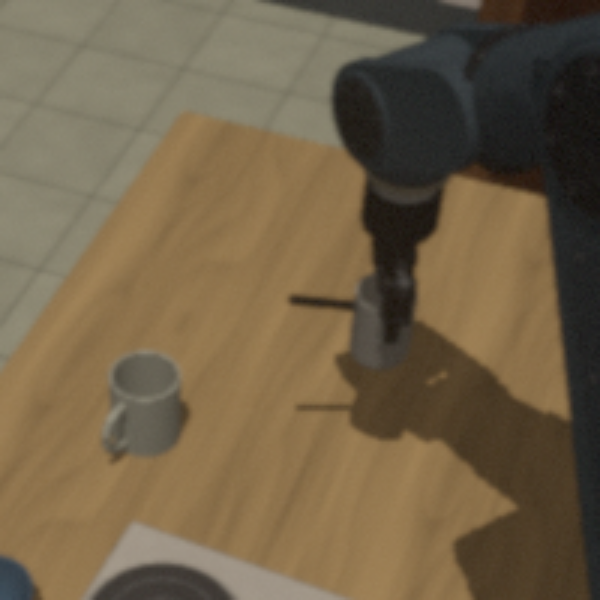

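The pot hangs upright in the fingers at about (382,320) in the crop, with its handle level to the left. The mug is untouched.

play_rows(moves=[2,-2.5,0,0,5,-6.3,0,0,8.5,-10.7,0,0,12,-15.1,0,0,15.5,-19.5,0,0,19,-23.8,0,0,21.5,-27,0,0,22.8,-28.6,0,0,23.2,-29.1,0,0,23.2,-29.1,0,0,23.2,-29.1,0,0,23.2,-29.1,3,0,23.2,-29.1,5,0,23.2,-29.1,6,0,23.2,-29.1,6,0,23.2,-29.1,6,0])

```text
t: 6.52
tool_pos: [0.6061, 0.0416, 0.1262]
tool_rot: [3.076, 0.637, 0.002]
force: [-0.4, 0.1, -3.7]
gripper_width: 0.745
finger_force: 67.7
```

```bash
python3 - <<'E'
from h import *
go([.6052,.0426,.102],-66.6); print(ctrl.sense()['tool_pos'])
E
```

```text
shift [-0.05 -0.13  2.42] turn 0.0 cur yaw -66.6 j6 1.15
[0.60613744 0.04160506 0.12621199]
```

play_rows(moves=[0,-0.1,0.7,0,0,-0.1,1.3,0,0,-0.1,1.7,0,0,-0.1,1.95,0,0,-0.1,2.1,0,0,-0.1,2.2,0,0,-0.1,2.3,0,0,-0.1,2.35,0,0,-0.1,2.35,0])

```text
t: 7.65
tool_pos: [0.6053, 0.0427, 0.1023]
tool_rot: [3.076, 0.638, 0.001]
force: [-3.0, 0.2, 3.8]
gripper_width: 0.75
finger_force: 68.2
```

play_rows(moves=[0,0,0,0,0,0,0,0,0,0,0,0,0,0,0,0,0,0,0,0,0,0,0,0,0,0,0,0], claw=0)

```text
t: 8.52
tool_pos: [0.6052, 0.0427, 0.1018]
tool_rot: [3.076, 0.638, 0.0]
force: [0.8, 0.1, 0.6]
gripper_width: 1.0
finger_force: 0.0
```

play_rows(moves=[0,0,-2,0,0,0,-5,0,0,0,-9,0,0,0,-12,0,0,0,-12,0,0,0,-12,0])

```text
t: 9.28
tool_pos: [0.6048, 0.0427, 0.2209]
tool_rot: [-3.076, -0.638, 0.002]
force: [-0.3, 0.6, -0.1]
gripper_width: 0.997
finger_force: 0.0
```

```bash
python3 - <<'E'
from h import *
go([.468,.350,.15],-42); print(ctrl.sense()['tool_pos'],ctrl.sense()['joint_pos'])
E
```

```text
shift [ -0.33 -33.63   7.11] turn -24.6 cur yaw -66.6 j6 1.16
[0.6048077  0.0427328  0.22093955] [-6.22238527e-03  4.63511250e-01  1.50927427e+00 -1.93095330e-05
  1.16999385e+00  1.15573278e+00]
```

play_rows(moves=[0,-5,0,0,0,-11,0,0,0,-17,0,0,0,-23,2,0,0,-28,5,0,-0.3,-32,7.1,0,-0.3,-33.8,7.1,0,-0.3,-33.8,7.1,0,-0.3,-33.8,7.1,0])

```text
t: 10.4
tool_pos: [0.469, 0.3508, 0.1514]
tool_rot: [-3.076, -0.636, -0.002]
force: [0.2, 0.2, 0.1]
gripper_width: 1.001
finger_force: 0.0
```

```bash
python3 - <<'E'
from h import *
print('lid side proj', proj('side',[.4683,.3529,.010]),'knob top',proj('side',[.4683,.3529,.030]),'seen ~(317.2,326)')
a=shot('top','t3.png')[:,:,::-1]
go([.4683,.3529,.012])
b=cv2.imread('pics/s1.png'); hs=cv2.cvtColor(b,cv2.COLOR_BGR2HSV); m=(hs[300:350,295:340,1]<70).astype(np.uint8)*255
cs,_=cv2.findContours(m,cv2.RETR_EXTERNAL,cv2.CHAIN_APPROX_NONE); c=max(cs,key=cv2.contourArea); e=cv2.fitEllipse(c); u,v=e[0][0]+295,e[0][1]+300
print(u,v,e[1],onz('side',u,v,.010))
cv2.imwrite('pics/c4.png',cv2.resize(a[180:295,150:350],None,fx=4,fy=4,interpolation=cv2.INTER_CUBIC))
E
```

```text
lid side proj [317.43812045 325.24907876] knob top [317.40907088 322.14492093] seen ~(317.2,326)
shift [ 0.   -0.23 13.94] turn 0 cur yaw -66.7 j6 1.73
316.8991451263428 325.78034019470215 (23.93890380859375, 24.569866180419922) [0.46904248 0.3547529  0.01      ]
```

View pics/c4.png

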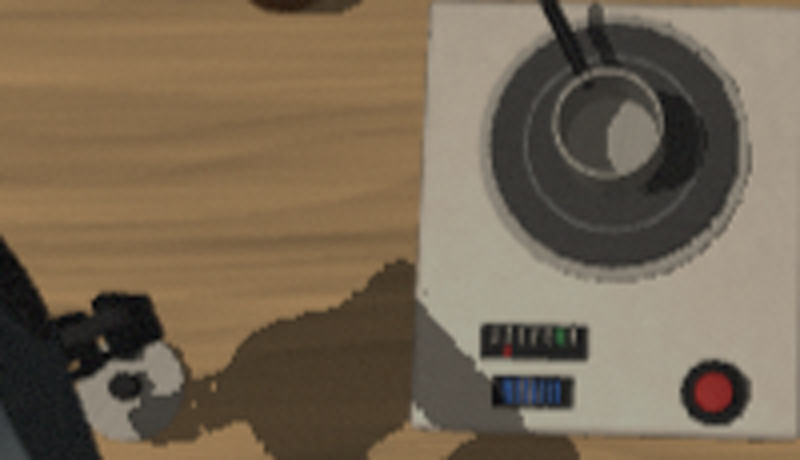

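play_rows(moves=[0,-0.3,4,0,0,-0.3,8,0,0,-0.3,11,0,0,-0.3,12.5,0,0,-0.3,13.2,0,0,-0.3,13.7,0,0,-0.3,13.7,0,0,-0.3,13.7,0])

```text
t: 11.45
tool_pos: [0.4672, 0.3547, 0.0145]
tool_rot: [-3.076, -0.638, -0.002]
force: [0.7, 0.1, 0.4]
gripper_width: 1.005
finger_force: 0.0
```

play_rows(moves=[0,0,0,0,0,0,0,0,0,0,0,0,0,0,0,0,0,0,0,0,0,0,0,0,0,0,0,0,0,0,0,0], claw=255)

```text
t: 12.45
tool_pos: [0.467, 0.3545, 0.0141]
tool_rot: [-3.076, -0.638, -0.0]
force: [-1.0, -0.5, 5.1]
gripper_width: 0.179
finger_force: 58.8
```

```bash
python3 - <<'E'
from h import *
print('pot now',onz('top',301.9,210.9,.146), proj('top',[.6052,.0427,.146]))
E
```

```text
pot now [0.60427397 0.04290272 0.146     ] [301.97931518 210.49953218]
```

play_rows(moves=[0,0,-1,0,0,0,-4,0,0,0,-8,0,0,0,-13,0,0,0,-18,0,0,0,-20,0,0,0,-20,0,0,0,-20,0])

```text
t: 13.45
tool_pos: [0.4664, 0.3541, 0.2126]
tool_rot: [3.076, 0.637, -0.003]
force: [-0.5, -0.2, -1.4]
gripper_width: 0.181
finger_force: 58.7
```

```bash
python3 - <<'E'
from h import *
go([.6045,.0428,.205])
s=ctrl.sense(); print(s['tool_pos'])
im=shot('side','s4.png')[:,:,::-1]; u,v=proj('side',s['tool_pos']-[0,0,.006]); print(u,v, 'pred lid rim centre')
u,v=int(u),int(v); cv2.imwrite('pics/c5.png',cv2.resize(im[max(v-50,0):v+50,u-50:u+50],None,fx=5,fy=5,interpolation=cv2.INTER_CUBIC)); print(u-50,max(v-50,0))
E
```

```text
shift [ 0.3  34.05  0.77] turn 0 cur yaw -66.6 j6 1.73
[0.46640288 0.35405668 0.2125864 ]
317.6985622561074 291.44447039822654 pred lid rim centre
267 241
```

View pics/c5.png

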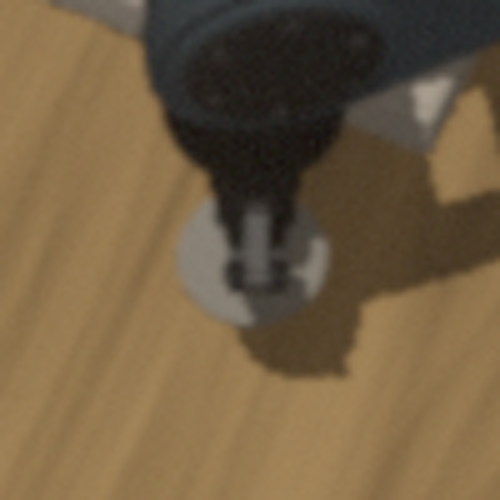

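The lid hangs level in the fingers, centred in the crop at about (253,252), which is where predicted. I'll carry it over the pot.

play_rows(moves=[0,2,0,0,0,6,0,0,0,11,0,0,0.1,16,0,0,0.1,21,0,0,0.2,26,0,0,0.2,30,0,0,0.3,33,0.5,0,0.3,34.05,0.8,0,0.3,34.05,0.8,0,0.3,34.05,0.8,0,0.3,34.05,0.8,0])

```text
t: 15.0
tool_pos: [0.6048, 0.044, 0.206]
tool_rot: [-3.076, -0.639, -0.0]
force: [1.0, 0.3, -0.4]
gripper_width: 0.181
finger_force: 58.7
```

```bash
python3 - <<'E'
from h import *
go([.6042,.0428,.154]);print(ctrl.sense()['tool_pos'])
E
```

```text
shift [-0.11  0.09  5.2 ] turn 0 cur yaw -66.5 j6 1.16
[0.60481852 0.04399491 0.2059899 ]
```

play_rows(moves=[-0.1,0.1,1.5,0,-0.1,0.1,3,0,-0.1,0.1,3.7,0,-0.1,0.1,4.1,0,-0.1,0.1,4.4,0,-0.1,0.1,4.65,0,-0.1,0.1,4.85,0,-0.1,0.1,5,0,-0.1,0.1,5,0,-0.1,0.1,5,0])

```text
t: 16.25
tool_pos: [0.6045, 0.0419, 0.1559]
tool_rot: [-3.076, -0.638, -0.0]
force: [-0.8, -0.4, 0.4]
gripper_width: 0.177
finger_force: 58.7
```

play_rows(moves=[0,0,0.1,0,0,0,0.15,0,0,0,0.2,0,0,0,0.2,0])

```text
t: 16.75
tool_pos: [0.6045, 0.0419, 0.154]
tool_rot: [3.076, 0.638, 0.0]
force: [-2.0, -0.2, 3.5]
gripper_width: 0.179
finger_force: 59.1
```

play_rows(moves=[0,0,0,0,0,0,0,0,0,0,0,0,0,0,0,0,0,0,0,0,0,0,0,0], claw=0)

```text
t: 17.5
tool_pos: [0.6045, 0.0419, 0.1538]
tool_rot: [-3.076, -0.638, 0.0]
force: [0.3, 0.7, -0.2]
gripper_width: 0.997
finger_force: 0.0
```

play_rows(moves=[0,0,-1,0,0,0,-3,0,0,0,-6,0,0,0,-8,0,0,0,-8,0,0,0,-8,0])

```text
t: 18.25
tool_pos: [0.6042, 0.0419, 0.2331]
tool_rot: [-3.076, -0.638, 0.001]
force: [-0.0, -0.5, -0.4]
gripper_width: 0.998
finger_force: 0.0
```

```bash
python3 - <<'E'
from h import *
im=cv2.imread('pics/t3.png')
print('button top views',onz('top',327.9,277.6,.060),[onz('side',324/2.5+240,245/2.5+110,z) for z in(.06,.065)])
go([.4537,-.0133,.13],87.2)
print('wheel target'); go([.4557,.0945,.13],87.2)
E
```

```text
button top views [ 0.45381493 -0.01321556  0.06      ] [array([ 0.45544709, -0.01876542,  0.06      ]), array([ 0.45466406, -0.01511112,  0.065     ])]
shift [-15.99  -0.92  10.33] turn 26.2 cur yaw -66.6 j6 1.15
wheel target
shift [-11.52 -10.73  10.33] turn 26.2 cur yaw -66.6 j6 1.15
```

play_rows(moves=[-4,0,0,9,-9,-0.3,0,18,-14,-0.8,1,26.2,-16,-0.9,5,26.2,-16,-0.9,9,26.2,-16,-0.9,10.3,26.2,-16,-0.9,10.3,26.2,-16,-0.9,10.3,26.2], claw=255)

```text
t: 19.25
tool_pos: [0.4549, -0.0135, 0.1318]
tool_rot: [3.141, -0.076, 0.002]
force: [-0.1, -0.3, -0.4]
gripper_width: -0.0
finger_force: 0.0
```

```bash
python3 - <<'E'
from h import *
go([.454,-.014,.070],87.2)
a=shot('top','t5.png')[:,:,::-1];b=shot('side','s5.png')[:,:,::-1]
o=np.hstack([cv2.resize(a[180:300,245:345],(400,480),interpolation=cv2.INTER_CUBIC),cv2.resize(b[140:260,270:370],(400,480),interpolation=cv2.INTER_CUBIC)])
cv2.imwrite('pics/c6.png',o)
E
```

```text
shift [-0.1   0.06  6.18] turn 0.0 cur yaw -92.8 j6 1.49
```

View pics/c6.png

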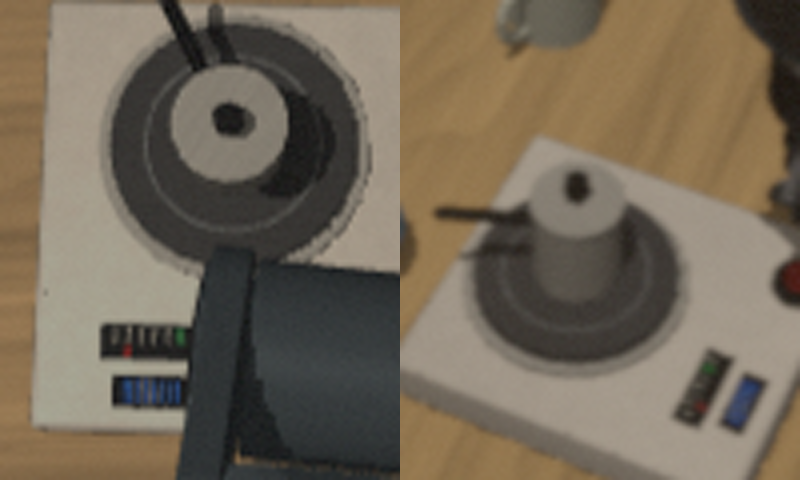

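The lid sits level and centred on the pot. The pointer is still at level 1. Next is the button.

play_rows(moves=[-0.1,0,2.5,0,-0.1,0,4.5,0,-0.1,0,5.5,0,-0.1,0,6.0,0,-0.1,0,6.3,0,-0.1,0,6.3,0])

```text
t: 20.1
tool_pos: [0.4534, -0.0135, 0.0682]
tool_rot: [3.141, -0.076, 0.001]
force: [-0.6, 0.2, 1.3]
gripper_width: -0.002
finger_force: 1.3
```

play_rows(moves=[0,0,0.15,0,0,0,0.3,0,0,0,0.4,0,0,0,0.4,0])

```text
t: 20.6
tool_pos: [0.4536, -0.0134, 0.0655]
tool_rot: [3.141, -0.076, 0.002]
force: [-9.2, 0.7, 32.3]
gripper_width: 0.002
finger_force: 16.1
```

play_rows(moves=[0,0,0.1,0,0,0,0.2,0,0,0,0.2,0])

```text
t: 20.98
tool_pos: [0.4537, -0.0135, 0.0649]
tool_rot: [3.14, -0.076, 0.002]
force: [-17.2, 1.4, 60.6]
gripper_width: -0.001
finger_force: 30.1
```

play_rows(moves=[0,0,-0.4,0,0,0,-1.2,0,0,0,-1.2,0])

```text
t: 21.35
tool_pos: [0.4534, -0.0135, 0.0741]
tool_rot: [3.141, -0.076, 0.001]
force: [0.1, 0.5, -0.4]
gripper_width: 0.0
finger_force: 0.0
```

play_rows(moves=[0,0,0.2,0,0,0,0.2,0])

```text
t: 21.6
tool_pos: [0.4528, -0.0134, 0.0713]
tool_rot: [-3.141, 0.076, 0.002]
force: [-0.6, 0.6, 0.1]
gripper_width: -0.001
finger_force: 0.0
```

play_rows(moves=[0,0,0.2,0,0,0,0.2,0])

```text
t: 21.85
tool_pos: [0.453, -0.0134, 0.0696]
tool_rot: [-3.141, 0.076, 0.001]
force: [-0.9, -0.2, 1.1]
gripper_width: 0.0
finger_force: 0.9
```

play_rows(moves=[0,0,0.1,0,0,0,0.1,0])

```text
t: 22.1
tool_pos: [0.453, -0.0134, 0.0687]
tool_rot: [-3.141, 0.076, 0.001]
force: [-1.6, 0.8, 3.0]
gripper_width: 0.001
finger_force: 1.1
```

play_rows(moves=[0,0,0.1,0,0,0,0.1,0])

```text
t: 22.35
tool_pos: [0.453, -0.0134, 0.0678]
tool_rot: [-3.141, 0.076, 0.0]
force: [-2.2, -0.0, 3.4]
gripper_width: 0.001
finger_force: 1.4
```

play_rows(moves=[0,0,0.1,0,0,0,0.1,0])

```text
t: 22.6
tool_pos: [0.4531, -0.0134, 0.0667]
tool_rot: [-3.141, 0.076, 0.0]
force: [-2.0, -0.2, 3.2]
gripper_width: -0.0
finger_force: 1.7
```

play_rows(moves=[0,0,0.1,0,0,0,0.1,0])

```text
t: 22.85
tool_pos: [0.4531, -0.0134, 0.066]
tool_rot: [3.141, -0.076, -0.0]
force: [-3.5, 0.2, 7.9]
gripper_width: 0.0
finger_force: 3.9
```

The force rises steadily to about 3.7 N and then stops hard, about 5 mm after first contact, so the button went fully down. Now the wheel.

play_rows(moves=[0,0,-0.5,0,0,0,-3,0,0,0,-5,0,0,0,-5,0])

```text
t: 23.35
tool_pos: [0.4541, -0.0135, 0.1168]
tool_rot: [3.14, -0.076, 0.005]
force: [-0.1, -0.3, 0.5]
gripper_width: 0.001
finger_force: 0.0
```

```bash
python3 - <<'E'
from h import *
go([.4557+.0004,.0945+.008,.072],87.2)
E
```

```text
shift [ -0.37 -11.6    4.48] turn 0.0 cur yaw -92.8 j6 1.49
```

play_rows(moves=[-0.2,-4,0,0,-0.3,-9,0,0,-0.4,-11.6,1,0,-0.4,-11.6,3,0,-0.4,-11.6,4.5,0,-0.4,-11.6,5.2,0,-0.4,-11.6,5.5,0,-0.4,-11.6,5.5,0])

```text
t: 24.35
tool_pos: [0.4547, 0.1025, 0.0609]
tool_rot: [-3.141, 0.077, 0.0]
force: [-2.2, 0.1, 2.4]
gripper_width: -0.001
finger_force: 1.1
```

play_rows(moves=[0,0,0.1,0,0,0,0.2,0,0,0,0.2,0])

```text
t: 24.72
tool_pos: [0.4549, 0.1027, 0.059]
tool_rot: [-3.141, 0.076, -0.001]
force: [-2.0, -0.3, 4.7]
gripper_width: 0.002
finger_force: 2.4
```

play_rows(moves=[0,0.3,0,0,0,0.6,0,0,0,0.9,0,0,0,1.2,0,0,0,1.5,0,0,0,1.6,0,0,0,1.6,0,0])

```text
t: 25.6
tool_pos: [0.4541, 0.0866, 0.0589]
tool_rot: [-3.141, 0.076, -0.001]
force: [-0.8, -1.3, 4.6]
gripper_width: -0.003
finger_force: 2.2
```

play_rows(moves=[0,0,-0.5,0,0,0,-3,0,0,-5,-6,0,0,-11,-6,0,0,-17,-6,0,0,-17,-6,0,0,-17,-6,0])

```text
t: 26.48
tool_pos: [0.4618, 0.2561, 0.1186]
tool_rot: [3.14, -0.075, -0.001]
force: [-0.6, -0.3, -0.1]
gripper_width: 0.004
finger_force: 0.0
```

```bash
cat >> h.py <<'E'
def level(im):
    b=im[258:272,268:300].astype(int) # RGB
    red=(b[...,0]>70)&(b[...,0]>1.7*b[...,1])&(b[...,0]>1.7*b[...,2]); gr=(b[...,1]>50)&(b[...,1]>1.4*b[...,0])
    w=lambda m,s: (m*s).sum() and np.array([(m*s*np.indices(m.shape)[1]).sum()/(m*s).sum()+268,(m*s*np.indices(m.shape)[0]).sum()/(m*s).sum()+258])
    r,g=w(red,b[...,0]),w(gr,b[...,1]); print('red',r,'green',g)
    P,G=onz('top',*r,.052),onz('top',*g,.052); print('level',5-((P-G)@[.049,.999,0])/.008)
E
python3 - <<'E'
from h import *
level(cv2.imread('pics/t1.png')[:,:,::-1])
im=shot('top','t6.png'); level(im)
s=ctrl.sense(); print(s['tool_pos'])
cv2.imwrite('pics/c7.png',cv2.resize(im[250:295,245:345,::-1],None,fx=6,fy=6,interpolation=cv2.INTER_CUBIC))
E
```

```text
red [276.56599553 267.25727069] green [289.52066116 263.51404959]
level 1.080334049962138
red 0 green 0Traceback (most recent call last):
  File "<stdin>", line 3, in <module>
  File "h.py", line 25, in level
    P,G=onz('top',*r,.052),onz('top',*g,.052); print('level',5-((P-G)@[.049,.999,0])/.008)
        ~~~^^^^^^^^^^^^^^^
TypeError: Value after * must be an iterable, not numpy.int64
```

play_rows(moves=[0,6,0,0,0,12,0,0,0,18,0,0,0,24,0,0,0,29,0,0,0,29,0,0,0,29,0,0])

```text
t: 27.4
tool_pos: [0.4478, -0.0336, 0.1188]
tool_rot: [-3.14, 0.079, 0.0]
force: [0.1, 0.3, 0.1]
gripper_width: 0.005
finger_force: 0.0
```

```bash
python3 - <<'E'
from h import *
im=shot('top','t7.png'); level(im)
go([.4561,.0945+.008,.072],87.2)
E
```

```text
red [283.         267.07887324] green [289.55444126 263.6991404 ]
level 3.0310429546202826
shift [  0.16 -13.57   4.68] turn -0.0 cur yaw -92.8 j6 1.44
```

Level 3, exactly two clicks from that stroke. I'll repeat it for level 5.

play_rows(moves=[0,-5,0,0,0.1,-11,0,0,0.15,-13.6,1,0,0.15,-13.6,3,0,0.15,-13.6,4.7,0,0.15,-13.6,5.4,0,0.15,-13.6,5.9,0,0.15,-13.6,5.9,0,0.15,-13.6,5.9,0])

```text
t: 28.58
tool_pos: [0.4563, 0.1026, 0.0602]
tool_rot: [-3.141, 0.076, -0.0]
force: [-2.8, 1.5, 3.2]
gripper_width: -0.001
finger_force: 1.7
```

play_rows(moves=[0,0,0.12,0,0,0,0.12,0])

```text
t: 28.82
tool_pos: [0.4564, 0.1026, 0.0588]
tool_rot: [-3.141, 0.076, -0.001]
force: [-2.5, 1.5, 6.6]
gripper_width: -0.001
finger_force: 2.7
```

play_rows(moves=[0,0.3,0,0,0,0.6,0,0,0,0.9,0,0,0,1.2,0,0,0,1.5,0,0,0,1.6,0,0,0,1.6,0,0])

```text
t: 29.7
tool_pos: [0.4557, 0.0865, 0.0587]
tool_rot: [3.141, -0.076, 0.001]
force: [-1.2, -0.7, 6.0]
gripper_width: 0.002
finger_force: 2.5
```

play_rows(moves=[0,0,-0.5,0,0,0,-3,0,0,0,-7,0,0,5,-8,0,0,11,-8,0,0,14,-8,0,0,14,-8,0,0,14,-8,0])

```text
t: 30.7
tool_pos: [0.4487, -0.0528, 0.1386]
tool_rot: [-3.141, 0.076, 0.0]
force: [1.0, -0.5, 0.2]
gripper_width: -0.0
finger_force: 0.0
```

```bash
python3 - <<'E'
from h import *
im=shot('top','t8.png'); level(im)
b=shot('side','s8.png')
o=np.hstack([cv2.resize(x,(400,480),interpolation=cv2.INTER_CUBIC) for x in (im[180:300,245:345,::-1],b[140:260,270:370,::-1])])
cv2.imwrite('pics/c8.png',o)
E
```

```text
red [289.5380334  267.99814471] green [289.52550232 263.50850077]
level 5.046082072088636
```

View pics/c8.png

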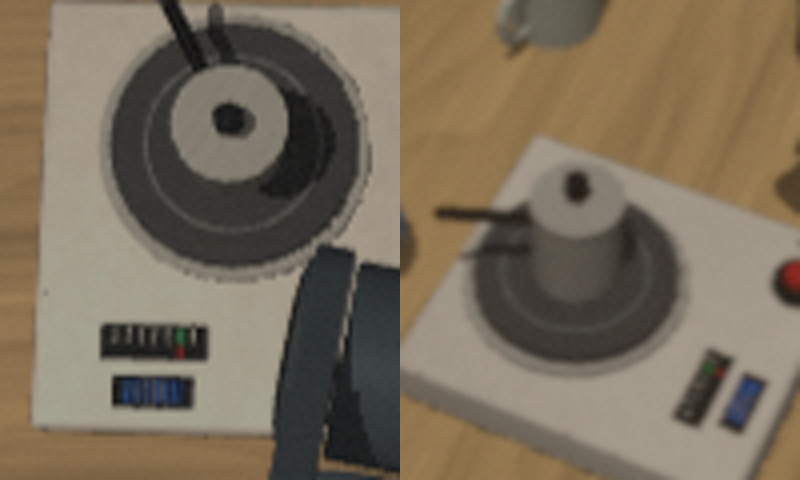

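The pointer is at the green mark (about (181,350) in the left crop), the lid is seated and the robot is clear of everything.

```bash
python3 -c "
from workcell import ctrl
print(ctrl.hand_in())"
```

```text
the job is handed in; nothing more can be done
None
```

The job is handed in (no verdict was returned): the pot stands centred on the hotplate with its lid on, the power button was pressed fully and let go, and the heat pointer rests at the green mark (level 5).

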